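# Fish the parts basket out of the rinse tank with the hook rod

## Task

A small parts basket hangs deep inside the rectangular rinse tank. Take the hook rod out of its drip stand by the wooden handle, use the hook to lift the basket out of that tank by its wire bail (never touch the basket with the gripper), and hang the rod upright back in the fork of the stand with the basket still on the hook, hanging free so that the parts can dry.

Things in the scene. Friction and masses are not known exactly. Their poses are not given: they have to be found in the camera images.
- rod_handle (a point): Centre of the hook rod's upright wooden handle, 20x20x50 mm, faces square to x and y, z up. Below: steel disc flange, diameter 44, 4 thick, underside 29 mm below this point; then a straight 6 mm shank on the axis, ending in an upturned J-hook bent to +x: lowest point 134 mm below this point, tip top 114 below, outermost 27 mm on +x. 0.12 kg. At the start it hangs in the stand by the flange.
- rod_hook (a point): Where the bail's wire lies when it hangs in the hook: 10 mm on +x of the rod's axis, 125.5 mm below the handle's centre. Axes as the handle. The opening between shank and hook tip is about 12 mm at the bottom, 18 mm at the top.
- stand_seat (a point): Rod seat on the fixed metal drip stand: top of the level fork (180 mm above the worktop, 6 thick) where the flange's underside rests, at any yaw; z up. The 22 mm slot opens to -x (mouth 32 mm off), ends 11 mm past the seat; the post is 72 mm off on +x, nothing stands above. Tray with 12 mm rim below. Take the rod out by raising it 10 to 20 mm and drawing it along -x; hang it in reverse.
- tank: Fixed rectangular white rinse tank, open on top: outside 114 (x) by 70 (y) by 125 mm high, inside 108x64; rim lip 3.5 mm out. Origin: centre of its underside, on the worktop; z up. Two rails inside along the long walls (tops 28 mm up, 47 mm apart) carry the basket. A round white tank as tall, with a round basket, stands near and is not meant.
- bail (a point): Top of the basket's bail, mid-wire (wire 5 mm): 54 mm above the basket's underside, 68 mm above the worktop at the start. Steel basket 70 (x) by 44 (y) by 16 mm deep, lips 56 over y lying loose on the rails, 60 g. The bail arches over y, 42 mm wide, half-way along x; 35 mm free between tray rim (38 below this point) and wire: the hook enters along x, either side. x, y as the tank's, z up.
Mind the look-alikes: they are no part of the job. There is more than one size of the part that bears rod_handle; the job needs the larger.

How it is judged (in metres and radians):
On the way:
1. the basket hangs on the hook, wholly above the rim of the tank (distance between bail and rod_hook below 0.015 m and height (world z) of bail above 0.182 m), for 0.2 s.
At the end, for the whole second after the job is handed in: The rod hangs upright (within 10 degrees) by its flange in the fork: axis within 14 mm of the slot's middle, from 22 mm before the seat to 15 mm past it, height within 5 mm; the bail still lies in the hook (within 15 mm, 12 mm sideways); basket level within 28 degrees (distance between bail and rod_hook below 0.015 m and x of rod_handle in the frame of stand_seat between -0.022 and 0.015 m and y of rod_handle in the frame of stand_seat between -0.014 and 0.014 m and z of rod_handle in the frame of stand_seat between 0.024 and 0.034 m and angle between rod_handle's own z axis and vertical below 0.17 rad and angle between bail's own z axis and vertical below 0.5 rad and horizontal distance between bail and rod_hook below 0.012 m); the robot touches nothing.
It fails at once if the gripper's fingers touch the basket (contact force between the fingers and basket above 0.5 N).
It also fails if it takes over 58 s, if anything falls off the work surface, if the arm or the gripper's body presses on something with over 40 N, if the wrist force passes 120 N, or if a joint passes its speed limit or range.

## Robot

A 6-joint arm with a two-finger parallel gripper is mounted at the origin on a cart in front of the work surface, level with it; the furniture and walls round the work are solid. World frame = base frame: x ahead of the robot, y to its left, z up, the work surface at z = 0. Lengths are in mm, angles in rad, forces in N, time in s.
With the tool pointing down it reaches from about 350 to 775 mm from the base axis. Payload 7.3 kg.
Tool frame: the origin (TCP) lies at the very end of the fingers, on their centre line; the grasp point (between the pads) lies 19 mm behind it; z points along the fingers, y is the line along which they close (so a half turn about z gives the same grasp; the last joint's range is limited). The gripper opens to 92 mm and grips with 3 to 60 N. Pads are 19 mm wide; open, the fingers measure 130 mm over their backs; the gripper's body (75 mm by 190 mm) begins 47 mm behind the grasp point.
Start: joints at [-1.252, 0.342, 1.524, -0, 1.275, -0.146], TCP at [235.352, -469.312, 226.741] pointing down, gripper open.
Joint ranges: [-2.53, 2.53], [-0.77, 2.02], [0.04, 2.7], [-1, 4.14], [0.28, 2.66], [-3.11, 3.11]. Speed limits (rad/s): [2.57, 2.57, 3.14, 3.14, 3.14, 3.14].

## Interface

Orientations are given as [roll, pitch, yaw] about the fixed x, y, z axes, in that order (R = Rz(yaw) Ry(pitch) Rx(roll)).
In Python, from plant import bot gives the robot as it stands.
- The arm moves only by the tool jog_arm, never from a script. Its argument "targets" is a list of rows, each an object with "xyz": the shift along the tool's x, y, z as a fraction of full scale, a list of three; "spin": the turn about the tool's z as a fraction of full scale. In form: [{"xyz": [x, y, z], "spin": spin}, ...]. A call has exactly 10 rows; each row shifts and turns the commanded pose from where the row before left it, along the tool's axes as they then stand; what a row does not reach is not made up. Full scale, the value 1, is 80 mm for a shift and 0.1 rad for a turn. A row lasts 1/8 s, in which the tool goes at most 62.5 mm and 10.7 degrees, less where a joint would pass 70% of its speed; a pose out of reach is approached as far as the arm can. A call with a number of a shift or a turn outside -1 to 1 is refused whole. A call with a gripper value outside its range is refused whole. "gripper" is the opening in per cent of the stroke, from 0 (shut) to 100 (fully open), set as the call begins (left out, the last holds). The fingers move at their own pace and stop on an object; the grip force is fixed at half the most. Time passes only in rows, so rows that do not move let the fingers close, or fill a call up. It gives the time, the measured TCP pose, the force, the opening and the grip force at its end, in the units of the state.
- bot.get_obs(): the state, without advancing time (a new reading comes with each control period).
- bot.capture(name): name is "scene" or "top" or "wrist"; returns the picture (480x640x3 uint8, blue, green, red); there is no depth.
- bot.get_calibration(name): a dict with "vfov" (degrees; the focal length in pixels is half the picture's height over the tangent of half this angle, whatever the lens; pixels are square), "cx", "cy" (the principal point, pixels), "k1" (the pictures are not rectified: a ray, as slopes to the right and down, at radius r is drawn at 1 + k1 r^2 times it, then the intrinsics apply), "eye" and "rotation" of the camera in the world. Camera axes: x right, y down, z forward; pixel columns grow to the right and rows downward; lengths in mm; the calibration is good to about 2 mm. A picture is of the moment at which its call begins: read the wrist's pose just before it. get_calibration takes no time and is no camera call; for the wrist camera it gives the pose at the moment of the call.
- bot.close_job(): hands the job in; it is judged then, once.
The state is a dict: "time": time; "joint_positions": joint angles; "dq": joint speeds; "tau": joint torques, N m; "tool_pos": TCP position; "tcp_rot": TCP orientation; "contact_force": force on the tool from outside, world axes, zero at the start; "moment": the same for the moment, N m; "grip_width": finger opening in mm; "finger_force": force on a finger pad.
Only numpy, scipy, OpenCV 4.12 (cv2) and the standard library are available. Lean on these libraries where they do the work, as an engineer would, in place of code of your own. Each camera call takes 0.05 s, during which the arm holds its last target. There are 200 camera calls.

## Working session

There is one attempt and no reset: what is moved stays moved. The work goes in short steps, Python scripts to look and compute and a tool call to move; the robot and the scene stay as the last step left them, time stands still between calls to the robot, and variables do not carry over. Pictures are saved under pics/ and viewed, at most 10 in all, crops included, and the job is handed in when it is done.

Besides the shell and the picture viewer there is one more tool, called after ">>>" as name([rows], argument=value, ...), one row to a line, values as JSON. jog_arm: Moves the arm, as the interface text tells. Shift numbers are shares of 80 mm and turn numbers shares of 0.1 rad, none past 1 either way. Its arguments: {"type":"object","properties":{"targets":{"type":"array","items":{"type":"object","properties":{"xyz":{"type":"array","items":{"type":"number"}},"spin":{"type":"number"}}}},"gripper":{"type":"number"}},"required":["targets"]}

```bash
mkdir -p pics; cat > h.py <<'E'
import numpy as np, cv2
from plant import bot
def ray(c,u,v):
    f=240/np.tan(np.radians(c["vfov"])/2)
    d=np.array([(u-c["cx"])/f,(v-c["cy"])/f]); s=d.copy()
    for _ in range(20): s=d/(1+c["k1"]*(s@s))
    R=np.array(c["rotation"]); 
    return np.array(c["eye"],float), R@np.array([s[0],s[1],1.])
def atz(c,u,v,z):
    e,d=ray(c,u,v); return e+d*(z-e[2])/d[2]
def proj(c,p):
    f=240/np.tan(np.radians(c["vfov"])/2)
    q=np.array(c["rotation"]).T@(np.array(p,float)-np.array(c["eye"])); s=q[:2]/q[2]; s=s*(1+c["k1"]*(s@s))
    return s*f+[c["cx"],c["cy"]]
def tri(c1,p1,c2,p2):
    e1,d1=ray(c1,*p1);e2,d2=ray(c2,*p2)
    t=np.linalg.lstsq(np.c_[d1,-d2],e2-e1,rcond=None)[0]
    a,b=e1+d1*t[0],e2+d2*t[1]; return (a+b)/2,np.linalg.norm(a-b)
E
python3 - <<'E'
from h import *
for n in("scene","top"):
    cv2.imwrite(f"pics/{n}.png",bot.capture(n)); c=bot.get_calibration(n); print(n,c)
print(bot.get_obs())
E
```

```text
scene {'vfov': 53.91385167974473, 'cx': 320.29635965395283, 'cy': 239.02068757522323, 'k1': -0.04366051199329195, 'eye': array([-165.10893395,  374.63267368,  598.30559411]), 'rotation': array([-2.11255313,  0.00448325, -2.05762586])}
top {'vfov': 54.3661342485003, 'cx': 328.1082091840073, 'cy': 235.7121205655045, 'k1': -0.037877511574945455, 'eye': array([ 437.07628836,   -4.82670899, 1036.09730344]), 'rotation': array([-3.03890113,  0.03034159, -1.55429197])}
{'time': 0.1, 'joint_positions': array([-1.25198945e+00,  3.42677963e-01,  1.52492558e+00, -3.32158092e-05,
        1.27543630e+00, -1.45977609e-01]), 'dq': array([ 0.00198132, -0.00221353, -0.00188579,  0.00051897, -0.00143967,
       -0.00222166]), 'tau': array([ 1.84120116e-03, -4.32003701e+01, -2.44693333e+01,  7.19124824e-02,
        5.24965615e-02, -1.94714755e-05]), 'tool_pos': array([ 235.22229954, -468.93339307,  226.10011985]), 'tcp_rot': array([-3.14015624e+00, -1.79081647e-04,  4.64794054e-01]), 'contact_force': array([ 0.22417489, -0.4514066 ,  0.71966791]), 'moment': array([0.0055621, 0.0425772, 0.0462423]), 'finger_force': 0.0, 'grip_width': 91.73285777319225}
```

View pics/scene.png

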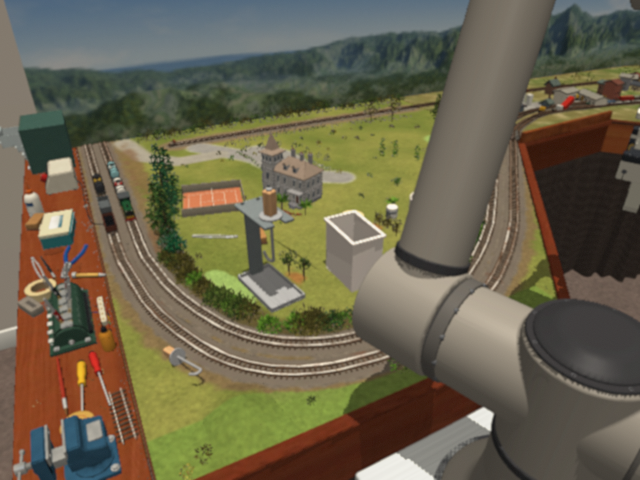

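View pics/top.png

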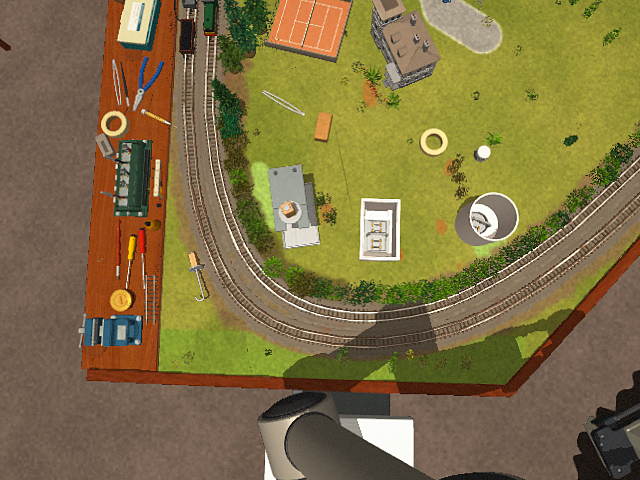

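```bash
sed -i 's/^import numpy.*/&\nfrom scipy.spatial.transform import Rotation as Ro/; s/np.array(c\["rotation"\])/Ro.from_euler("xyz",c["rotation"]).as_matrix()/' h.py
python3 - <<'E'
from h import *
a=cv2.imread("pics/top.png")[155:270,255:410]; cv2.imwrite("pics/t5.png",cv2.resize(a,None,fx=5,fy=5,interpolation=cv2.INTER_CUBIC))
a=cv2.imread("pics/scene.png")[175:315,225:405]; cv2.imwrite("pics/s4.png",cv2.resize(a,None,fx=4.2,fy=4.2,interpolation=cv2.INTER_CUBIC))
E
```

```text
(no output)
```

View pics/t5.png

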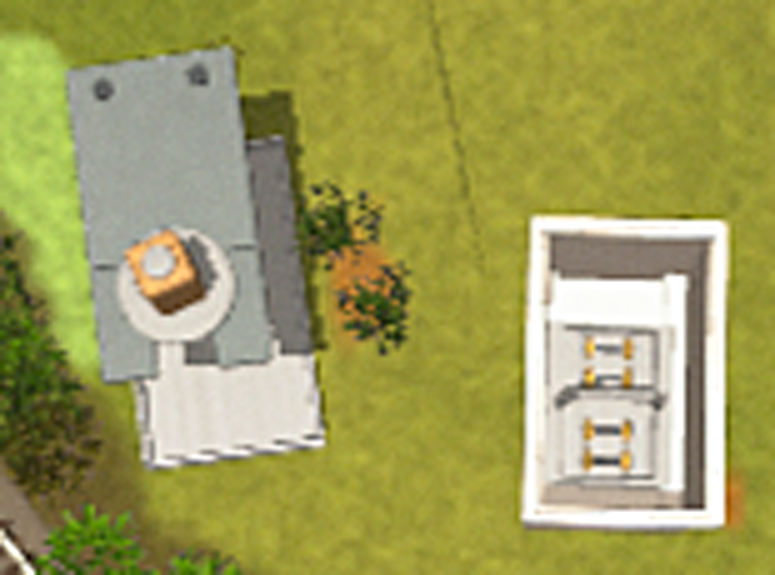

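View pics/s4.png

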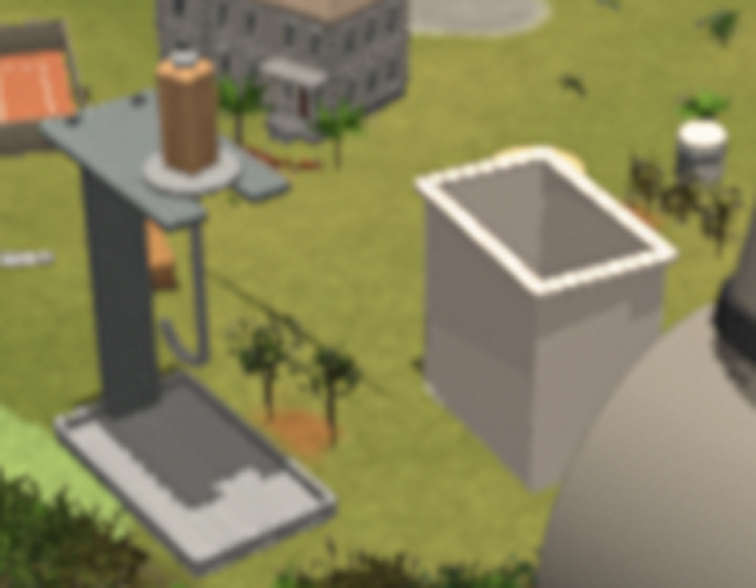

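```bash
python3 - <<'E'
from h import *
T=bot.get_calibration("top");S=bot.get_calibration("scene")
t=lambda x,y:(255+(x-2)/5,155+(y-2)/5)
s=lambda x,y:(225+(x-1.6)/4.2,175+(y-1.6)/4.2)
def show(n,pts,z):
    P=np.array([atz(T,*t(*p),z)[:2] for p in pts]); print(n,P.round(1).tolist(),P.mean(0).round(1)); return P
ang=lambda a,b:np.degrees(np.arctan2(*(b-a)[::-1])).round(1)
P=show("tank",[(532,217),(728,223),(722,527),(523,523)],125); print(ang(P[3],P[0]),ang(P[2],P[1]),ang(P[1],P[0]),ang(P[2],P[3]))
P=show("fork",[(67,72),(233,47),(272,362),(105,380)],180); print(ang(P[3],P[0]),ang(P[2],P[1]),ang(P[1],P[0]),ang(P[2],P[3]))
F=show("flange",[(177,285)],184)
H=show("handtop",[(125,262),(172,230),(193,262),(145,290)],234); print(ang(H[0],H[1]),ang(H[3],H[2]),ang(H[3],H[0]),ang(H[2],H[1]))
show("bailends",[(560,400),(662,402)],50); 
print("tri tank rim", [ (tri(S,s(*a),T,t(*b))) for a,b in [((545,148),(728,223)),((672,255),(722,527)),((540,292),(523,523)),((417,183),(532,217))]])
print("tri flange",tri(S,s(192,168),T,t(177,285)))
print("tri fork BL,BR,TL",[tri(S,s(*a),T,t(*b)) for a,b in [((205,213),(105,380)),((287,187),(272,362)),((42,126),(67,72))]])
f=F[0]
inv=lambda q:((q-[225,175])*4.2+1.6).round(0)
for y in range(-180,180,20):
    r=np.radians(y);print(y,inv(proj(S,[f[0]+24*np.cos(r),f[1]+24*np.sin(r),95])),end=";")
print(inv(proj(S,[*f,95])),inv(proj(S,[*f,150])))
E
```

```text
tank [[606.2, -39.3], [604.7, -116.5], [484.9, -114.2], [485.4, -37.0]] [545.3 -76.8]
-1.1 -1.1 88.9 89.7
fork [[649.5, 137.7], [659.5, 75.4], [540.6, 58.2], [533.1, 120.0]] [595.7  97.8]
8.7 8.2 99.2 96.9
flange [[568.4, 93.7]] [568.4  93.7]
handtop [[568.6, 106.3], [580.0, 90.2], [568.8, 82.5], [558.8, 99.1]] [569.   94.5]
-54.6 -58.7 36.6 34.2
bailends [[541.7, -54.7], [541.4, -97.8]] [541.6 -76.3]
tri tank rim [(array([ 605.46620636, -115.75459179,  123.93250167]), np.float64(2.028609847008307)), (array([ 485.88684918, -113.29936943,  122.62171632]), np.float64(2.918676661997299)), (array([485.04806107, -37.50270691, 124.77976067]), np.float64(1.2814265841482197)), (array([606.54432338, -39.68915523, 122.50986318]), np.float64(0.5912905306835986))]
tri flange (array([568.62439617,  93.98960832, 182.71778114]), np.float64(0.29776203759189157))
tri fork BL,BR,TL [(array([529.02092004, 112.52681711, 185.54144037]), np.float64(14.853705830746907)), (array([541.44081552,  59.29862068, 177.03509347]), np.float64(1.9603796283538761)), (array([649.60266028, 137.42529255, 178.25379005]), np.float64(1.3094465169603997))]
-180 [225. 359.];-160 [240. 352.];-140 [250. 344.];-120 [255. 334.];-100 [254. 325.];-80 [247. 317.];-60 [234. 310.];-40 [219. 307.];-20 [202. 307.];0 [184. 310.];20 [170. 315.];40 [159. 323.];60 [153. 333.];80 [154. 342.];100 [160. 351.];120 [173. 358.];140 [189. 361.];160 [207. 362.];[204. 334.] [197. 232.]
```

>>> jog_arm([
  {"xyz": [0, 0, -0.5], "spin": -0.73},
  {"xyz": [0, 0, -0.5], "spin": -0.73},
  {"xyz": [0.6, -0.27, 0], "spin": 0},
  {"xyz": [0.6, -0.27, 0], "spin": 0},
  {"xyz": [0.6, -0.27, 0], "spin": 0},
  {"xyz": [0.6, -0.27, 0], "spin": 0},
  {"xyz": [0.6, -0.27, 0], "spin": 0},
  {"xyz": [0.6, -0.27, 0], "spin": 0},
  {"xyz": [0.6, -0.27, 0], "spin": 0},
  {"xyz": [0.6, -0.27, 0], "spin": 0},
], gripper=65)

```text
time: 1.35
tool_pos: [451.3, -105.9, 306.5]
tcp_rot: [-3.141, 0.0, 0.611]
contact_force: [-0.3, 0.1, 0.3]
grip_width: 59.6
finger_force: 0.0
```

```bash
python3 - <<'E'
from h import *
c=bot.get_calibration("wrist"); a=bot.capture("wrist"); cv2.imwrite("pics/w1.png",a); print(c)
print(proj(c,[541,-76,68]),proj(c,[568.6,94,234]))
E
```

```text
{'vfov': 60.89187524261624, 'cx': 317.95008161353667, 'cy': 240.55430634393178, 'k1': -0.045399073438992514, 'eye': array([513.1635653 , -61.42009687, 464.93554413]), 'rotation': array([ 2.85681307e+00,  6.88031660e-04, -9.59948342e-01])}
[348.32281915 105.43969641] [ 119.50154078 -163.24332038]
```

View pics/w1.png

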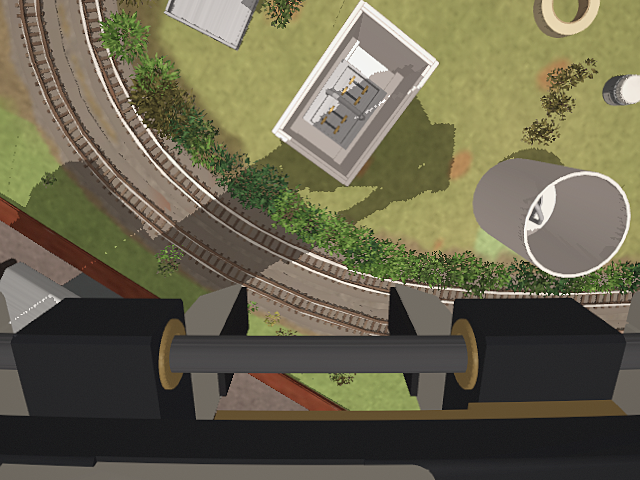

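```bash
python3 - <<'E'
from h import *
a=cv2.imread("pics/w1.png")[50:160,290:420]; cv2.imwrite("pics/w1c.png",cv2.resize(a,None,fx=5,fy=5,interpolation=cv2.INTER_CUBIC))
E
```

```text
(no output)
```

View pics/w1c.png

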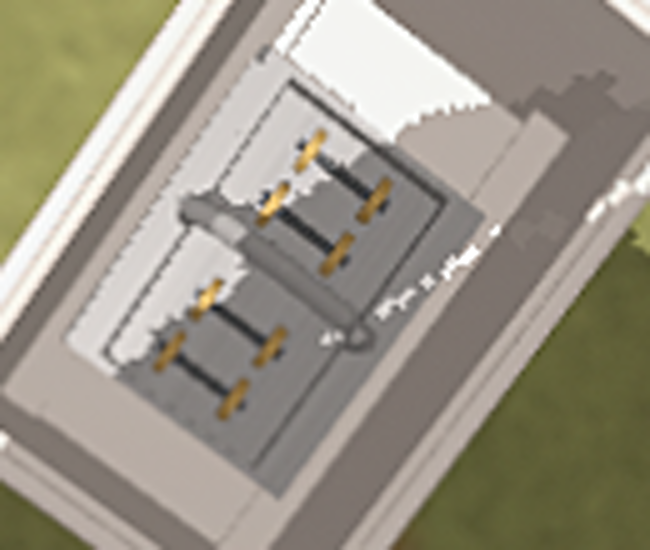

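>>> jog_arm([
  {"xyz": [0.57, -0.25, 0], "spin": 0},
  {"xyz": [0.57, -0.25, 0], "spin": 0},
  {"xyz": [0.57, -0.25, 0], "spin": 0},
  {"xyz": [0.52, -0.23, 0], "spin": 0},
  {"xyz": [0.4, -0.2, 0], "spin": 0},
  {"xyz": [0, 0, 0], "spin": 0},
  {"xyz": [0, 0, 0], "spin": 0},
  {"xyz": [0, 0, 0], "spin": 0},
  {"xyz": [0, 0, 0], "spin": 0},
  {"xyz": [0, 0, 0], "spin": 0},
])

```text
time: 2.65
tool_pos: [568.9, 90.0, 306.9]
tcp_rot: [3.141, -0.0, 0.61]
contact_force: [0.5, 0.7, 0.6]
grip_width: 59.2
finger_force: 0.0
```

```bash
python3 - <<'E'
from h import *
c={'vfov': 60.89187524261624, 'cx': 317.95008161353667, 'cy': 240.55430634393178, 'k1': -0.045399073438992514, 'eye': np.array([513.1635653 , -61.42009687, 464.93554413]), 'rotation': np.array([ 2.85681307e+00,  6.88031660e-04, -9.59948342e-01])}
w=lambda x,y:(290+(x-2)/5,50+(y-2)/5)
print([atz(c,*w(*p),68).round(1) for p in [(275,268),(190,210),(360,335)]])
T=bot.get_calibration("top")
t=lambda x,y:(255+(x-2)/5,155+(y-2)/5)
print(atz(T,*t(612,388),68), tri(T,t(612,388),c,w(275,268)))
print("rim",[atz(c,*p,125).round(1) for p in [(364,1),(438,65),(347,185),(274,133)]])
a=bot.capture("wrist"); c=bot.get_calibration("wrist"); cv2.imwrite("pics/w2.png",a); print(proj(c,[568.6,94,234]))
E
```

```text
[array([540.6, -72. ,  68. ]), array([539.9, -53.2,  68. ]), array([540.1, -92. ,  68. ])]
[545.09118036 -75.37971629  68.        ] (array([534.92638868, -69.32419065, 155.75444137]), np.float64(1.0095939664695344))
rim [array([604.9, -39.1, 125. ]), array([ 601.9, -113.2,  125. ]), array([ 485. , -110.4,  125. ]), array([485.3, -37.3, 125. ])]
[313.99658306 251.09359196]
```

View pics/w2.png

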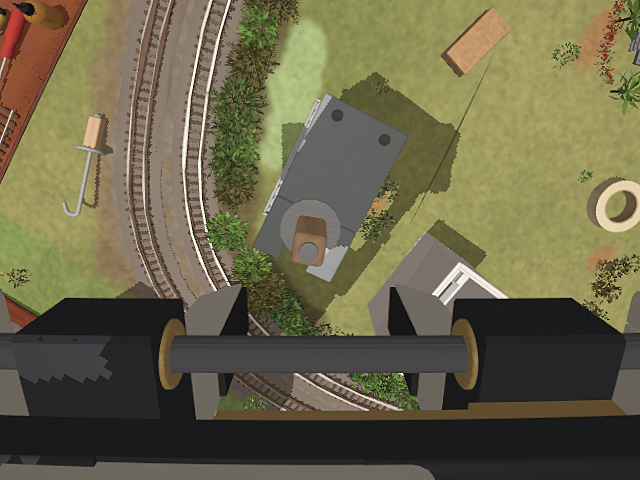

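>>> jog_arm([
  {"xyz": [0.025, -0.066, 0], "spin": 0.3},
  {"xyz": [0, 0, 0.3], "spin": 0},
  {"xyz": [0, 0, 0.3], "spin": 0},
  {"xyz": [0, 0, 0.3], "spin": 0},
  {"xyz": [0, 0, 0.3], "spin": 0},
  {"xyz": [0, 0, 0.16], "spin": 0},
  {"xyz": [0, 0, 0.08], "spin": 0},
  {"xyz": [0, 0, 0], "spin": 0},
  {"xyz": [0, 0, 0], "spin": 0},
  {"xyz": [0, 0, 0], "spin": 0},
])

```text
time: 3.95
tool_pos: [568.0, 95.9, 192.2]
tcp_rot: [3.141, -0.001, 0.581]
contact_force: [-0.1, 0.3, -0.3]
grip_width: 59.7
finger_force: 0.0
```

>>> jog_arm([
  {"xyz": [0, 0, 0], "spin": 0},
  {"xyz": [0, 0, 0], "spin": 0},
  {"xyz": [0, 0, 0], "spin": 0},
  {"xyz": [0, 0, 0], "spin": 0},
  {"xyz": [0, 0, 0], "spin": 0},
  {"xyz": [0, 0, 0], "spin": 0},
  {"xyz": [0, 0, 0], "spin": 0},
  {"xyz": [0, 0, 0], "spin": 0},
  {"xyz": [0, 0, 0], "spin": 0},
  {"xyz": [0, 0, 0], "spin": 0},
], gripper=10)

```text
time: 5.2
tool_pos: [567.6, 95.9, 191.5]
tcp_rot: [3.142, 0.0, 0.581]
contact_force: [-0.3, 0.4, -0.3]
grip_width: 21.1
finger_force: 30.0
```

>>> jog_arm([
  {"xyz": [0, 0, -0.1], "spin": 0},
  {"xyz": [0, 0, -0.1], "spin": 0},
  {"xyz": [-0.12, -0.056, 0], "spin": 0},
  {"xyz": [-0.17, -0.078, 0], "spin": 0},
  {"xyz": [-0.17, -0.078, 0], "spin": 0},
  {"xyz": [-0.17, -0.078, 0], "spin": 0},
  {"xyz": [-0.17, -0.078, 0], "spin": 0},
  {"xyz": [0, 0, -0.2], "spin": 0},
  {"xyz": [0, 0, -0.35], "spin": 0},
  {"xyz": [0, 0, -0.35], "spin": 0},
])

```text
time: 6.45
tool_pos: [497.0, 85.4, 280.2]
tcp_rot: [-3.141, 0.001, 0.581]
contact_force: [0.4, -0.2, -0.8]
grip_width: 21.5
finger_force: 30.0
```

>>> jog_arm([
  {"xyz": [0, 0, 0], "spin": 1},
  {"xyz": [0, 0, 0], "spin": 1},
  {"xyz": [0, 0, 0], "spin": 1},
  {"xyz": [0, 0, 0], "spin": 1},
  {"xyz": [0, 0, 0], "spin": 1},
  {"xyz": [0, 0, 0], "spin": 1},
  {"xyz": [0.035, 0.5, 0], "spin": 0},
  {"xyz": [0.035, 0.5, 0], "spin": 0},
  {"xyz": [0.035, 0.5, 0], "spin": 0},
  {"xyz": [0.035, 0.49, 0], "spin": 0},
])

```text
time: 7.7
tool_pos: [505.3, -75.0, 279.5]
tcp_rot: [3.142, 0.0, -0.019]
contact_force: [-0.4, 0.2, -2.0]
grip_width: 21.4
finger_force: 30.0
```

```bash
python3 - <<'E'
from h import *
a=bot.capture("wrist"); c=bot.get_calibration("wrist"); o=bot.get_obs(); print(o["tool_pos"],o["tcp_rot"],c)
cv2.imwrite("pics/w3.png",a); cv2.imwrite("pics/top3.png",bot.capture("top"));
x,y,z=o["tool_pos"]
print("pred flange",proj(c,[x,y,z+17.5-25]),"hooktip",proj(c,[x+24,y,z+17.5-114]),"bail",proj(c,[541,-74,68]))
E
```

```text
[505.59781657 -79.33642377 279.31242237] [ 3.13834932e+00  1.72671125e-04 -2.16986610e-02] {'vfov': 60.89187524261624, 'cx': 317.95008161353667, 'cy': 240.55430634393178, 'k1': -0.045399073438992514, 'eye': array([581.11361085, -79.4815141 , 437.72422421]), 'rotation': array([ 2.85660652, -0.0028757 , -1.59239821])}
pred flange [320.2310677  298.90216414] hooktip [318.3197166  205.52246006] bail [311.62775463 167.7849449 ]
```

View pics/w3.png

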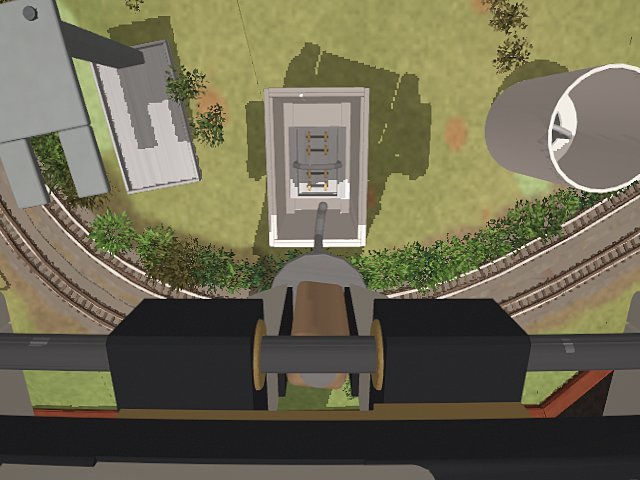

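```bash
python3 - <<'E'
from h import *
o=bot.get_obs(); print(o["time"],o["tool_pos"],o["tcp_rot"])
c=bot.get_calibration("wrist"); a=bot.capture("wrist"); x,y,z=bot.get_obs()["tool_pos"]; print(x,y,c["eye"])
print("hooktip",proj(c,[x+24,y,z+17.5-114]),"bail",proj(c,[542,-75,68]),"tank",[proj(c,p) for p in ([606,-39,125],[605,-116,125])])
cv2.imwrite("pics/w4.png",cv2.resize(a[80:260,250:390],None,fx=3.3,fy=3.3,interpolation=cv2.INTER_CUBIC))
E
```

```text
7.8 [505.48352777 -77.06458817 279.2388494 ] [ 3.14027054e+00  4.16061554e-04 -2.30236174e-02]
505.4129833592945 -75.29586058096744 [581.02423226 -77.61010832 437.63475322]
hooktip [315.79231037 205.64898736] bail [315.65147625 166.39025526] tank [array([263.38972867,  86.99383463]), array([369.868295  ,  85.87596688])]
```

View pics/w4.png

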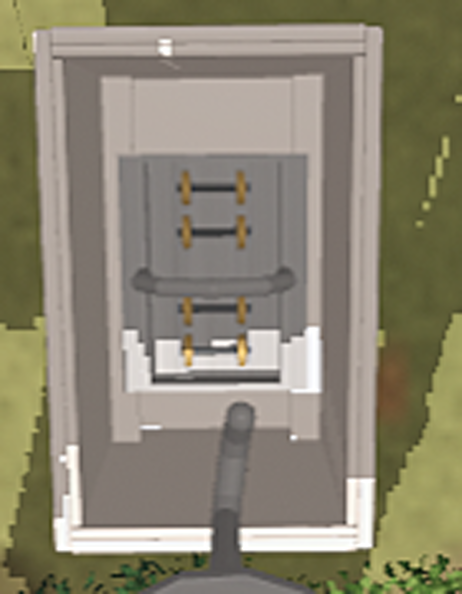

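>>> jog_arm([
  {"xyz": [0, -0.03, 0], "spin": 0},
  {"xyz": [0, 0, 0], "spin": 0},
  {"xyz": [0, 0, 0.22], "spin": 0},
  {"xyz": [0, 0, 0.3], "spin": 0},
  {"xyz": [0, 0, 0.3], "spin": 0},
  {"xyz": [0, 0, 0.3], "spin": 0},
  {"xyz": [0, 0, 0.25], "spin": 0},
  {"xyz": [0, 0, 0.15], "spin": 0},
  {"xyz": [0, 0, 0.05], "spin": 0},
  {"xyz": [0, 0, 0], "spin": 0},
])

```text
time: 9.1
tool_pos: [506.4, -71.4, 154.3]
tcp_rot: [3.141, -0.001, -0.019]
contact_force: [0.6, 0.1, -1.3]
grip_width: 21.6
finger_force: 30.0
```

>>> jog_arm([
  {"xyz": [0.06, 0.005, 0], "spin": 0},
  {"xyz": [0.06, 0, 0], "spin": 0},
  {"xyz": [0.06, 0, 0], "spin": 0},
  {"xyz": [0.06, 0, 0], "spin": 0},
  {"xyz": [0.06, 0, 0], "spin": 0},
  {"xyz": [0.05, 0, 0], "spin": 0},
  {"xyz": [0.02, 0, 0], "spin": 0},
  {"xyz": [0, 0, 0], "spin": 0},
  {"xyz": [0, 0, -0.1], "spin": 0},
  {"xyz": [0, 0, -0.1], "spin": 0},
])

```text
time: 10.35
tool_pos: [535.8, -72.5, 170.7]
tcp_rot: [3.141, -0.0, -0.019]
contact_force: [-0.7, -0.1, -1.5]
grip_width: 21.2
finger_force: 30.0
```

>>> jog_arm([
  {"xyz": [0, 0, -0.1], "spin": 0},
  {"xyz": [0, 0, -0.1], "spin": 0},
  {"xyz": [0, 0, -0.1], "spin": 0},
  {"xyz": [0, 0, -0.1], "spin": 0},
  {"xyz": [0, 0, -0.1], "spin": 0},
  {"xyz": [0, 0, -0.1], "spin": 0},
  {"xyz": [0, 0, 0], "spin": 0},
  {"xyz": [0, 0, 0], "spin": 0},
  {"xyz": [0, 0, 0], "spin": 0},
  {"xyz": [0, 0, 0], "spin": 0},
])

```text
time: 11.6
tool_pos: [535.7, -72.5, 217.7]
tcp_rot: [-3.142, 0.0, -0.019]
contact_force: [0.7, -1.0, -1.7]
grip_width: 21.6
finger_force: 30.0
```

```bash
python3 - <<'E'
from h import *
c=bot.get_calibration("wrist"); a=bot.capture("wrist"); o=bot.get_obs(); print(o["tool_pos"],o["contact_force"],o["moment"])
cv2.imwrite("pics/w5.png",a[40:340,180:460])
t=bot.capture("top"); s=bot.capture("scene")
w=cv2.resize(a[40:340,200:440],(480,600)); 
cv2.imwrite("pics/w5.png",np.hstack([w,np.vstack([cv2.resize(t[180:280,330:430],(300,300)),cv2.resize(s[170:310,300:440],(300,300))])]))
E
```

```text
[535.67605089 -72.49039083 217.69297686] [-0.11171057  0.11314531 -1.46686611] [ 0.05012145  0.00683887 -0.01862836]
```

View pics/w5.png

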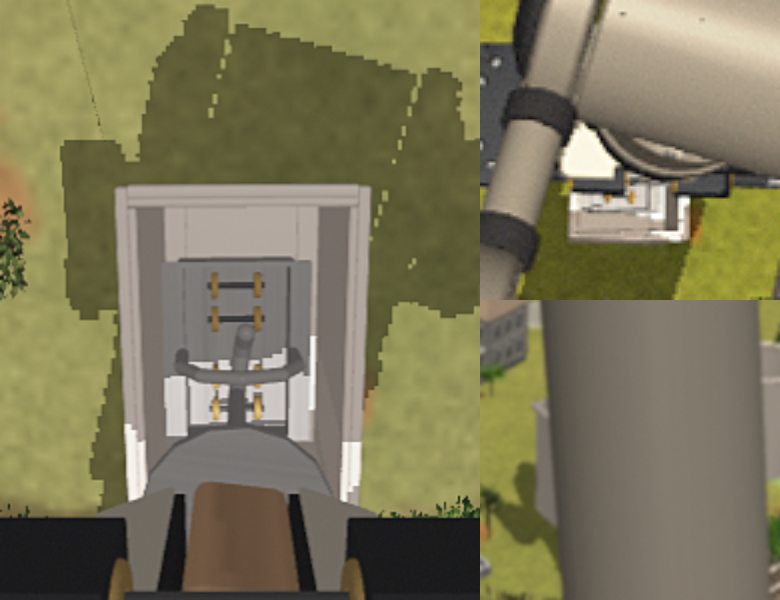

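>>> jog_arm([
  {"xyz": [0, 0, -0.08], "spin": 0},
  {"xyz": [0, 0, -0.14], "spin": 0},
  {"xyz": [0, 0, -0.17], "spin": 0},
  {"xyz": [0, 0, -0.17], "spin": 0},
  {"xyz": [0, 0, -0.17], "spin": 0},
  {"xyz": [0, 0, -0.17], "spin": 0},
  {"xyz": [0, 0, -0.17], "spin": 0},
  {"xyz": [0, 0, -0.1], "spin": 0},
  {"xyz": [0, 0, -0.04], "spin": 0},
  {"xyz": [0, 0, 0], "spin": 0},
])

```text
time: 13.0
tool_pos: [535.7, -72.5, 314.5]
tcp_rot: [-3.142, 0.0, -0.019]
contact_force: [-0.1, 0.6, -1.6]
grip_width: 21.4
finger_force: 30.0
```

>>> jog_arm([
  {"xyz": [0, 0, 0], "spin": -0.4},
  {"xyz": [0, 0, 0], "spin": -0.8},
  {"xyz": [0, 0, 0], "spin": -0.8},
  {"xyz": [0, 0, 0], "spin": -0.8},
  {"xyz": [0, 0, 0], "spin": -0.8},
  {"xyz": [0, 0, 0], "spin": -0.8},
  {"xyz": [0, 0, 0], "spin": -0.8},
  {"xyz": [0, 0, 0], "spin": -0.8},
  {"xyz": [0, 0, 0], "spin": -0.8},
  {"xyz": [0, 0, 0], "spin": -0.8},
])

```text
time: 14.25
tool_pos: [535.5, -72.4, 314.0]
tcp_rot: [-3.141, 0.001, 0.743]
contact_force: [0.8, 0.3, -2.9]
grip_width: 21.6
finger_force: 30.0
```

>>> jog_arm([
  {"xyz": [0, 0, 0], "spin": -0.8},
  {"xyz": [0, 0, 0], "spin": -0.8},
  {"xyz": [0, 0, 0], "spin": -0.8},
  {"xyz": [0, 0, 0], "spin": -0.8},
  {"xyz": [0, 0, 0], "spin": -0.8},
  {"xyz": [0, 0, 0], "spin": -0.8},
  {"xyz": [0, 0, 0], "spin": -0.8},
  {"xyz": [0, 0, 0], "spin": -0.8},
  {"xyz": [0, 0, 0], "spin": -0.8},
  {"xyz": [0, 0, 0], "spin": -0.8},
])

```text
time: 15.5
tool_pos: [535.5, -72.4, 314.0]
tcp_rot: [-3.14, -0.0, 1.543]
contact_force: [-0.0, 0.4, -1.8]
grip_width: 21.2
finger_force: 30.0
```

>>> jog_arm([
  {"xyz": [0.08, -0.1, 0], "spin": 0},
  {"xyz": [0.15, -0.16, 0], "spin": 0},
  {"xyz": [0.22, -0.16, 0], "spin": 0},
  {"xyz": [0.25, -0.16, 0], "spin": 0},
  {"xyz": [0.26, -0.11, 0], "spin": 0},
  {"xyz": [0.26, 0, 0], "spin": 0},
  {"xyz": [0.26, 0, 0], "spin": 0},
  {"xyz": [0.22, 0, 0], "spin": 0},
  {"xyz": [0.14, 0, 0], "spin": 0},
  {"xyz": [0.07, 0, 0], "spin": 0},
])

```text
time: 16.75
tool_pos: [485.0, 82.6, 314.7]
tcp_rot: [-3.142, 0.0, 1.541]
contact_force: [-0.5, -0.3, -2.1]
grip_width: 21.9
finger_force: 30.0
```

>>> jog_arm([
  {"xyz": [0, 0, 0.08], "spin": 0},
  {"xyz": [0, 0, 0.16], "spin": 0},
  {"xyz": [0, 0, 0.2], "spin": 0},
  {"xyz": [0, 0, 0.2], "spin": 0},
  {"xyz": [0, 0, 0.2], "spin": 0},
  {"xyz": [0, 0, 0.2], "spin": 0},
  {"xyz": [0, 0, 0.17], "spin": 0},
  {"xyz": [0, 0, 0.1], "spin": 0},
  {"xyz": [0, 0, 0.06], "spin": 0},
  {"xyz": [0, 0, 0], "spin": 0},
])

```text
time: 18.0
tool_pos: [485.2, 81.8, 205.0]
tcp_rot: [3.142, 0.0, 1.541]
contact_force: [-0.4, 0.1, -2.2]
grip_width: 21.5
finger_force: 30.0
```

```bash
python3 - <<'E'
from h import *
o=bot.get_obs(); p=o["tool_pos"]; y=o["tcp_rot"][2]; print(p,y,o["contact_force"])
X=np.array([np.cos(y),np.sin(y)]);Y=np.array([np.sin(y),-np.cos(y)])
s=np.array([np.cos(np.radians(8.4)),np.sin(np.radians(8.4))]); seat=np.array([568,94.7])
pre=seat-45*s
for a,b in((p[:2],pre),(pre,seat)): d=b-a; print(d,d@X/80,d@Y/80)
E
```

```text
[485.21134831  81.84396385 205.04956219] 1.5407456841014306 [-0.44726967  0.05012357 -2.20176906]
[38.2713967   6.28229986] 0.09286713083031008 0.4758169867993945
[44.51725498  6.57373629] 0.0988542389996581 0.553745509626759
```

>>> jog_arm([
  {"xyz": [0.011, 0.06, 0], "spin": 0},
  {"xyz": [0.022, 0.12, 0], "spin": 0},
  {"xyz": [0.026, 0.14, 0], "spin": 0},
  {"xyz": [0.026, 0.14, 0], "spin": 0},
  {"xyz": [0.026, 0.14, 0], "spin": 0},
  {"xyz": [0.026, 0.14, 0], "spin": 0},
  {"xyz": [0.024, 0.13, 0], "spin": 0},
  {"xyz": [0.018, 0.1, 0], "spin": 0},
  {"xyz": [0.011, 0.06, 0], "spin": 0},
  {"xyz": [0, 0, 0], "spin": 0},
])

```text
time: 19.25
tool_pos: [568.1, 94.6, 205.0]
tcp_rot: [-3.141, 0.0, 1.541]
contact_force: [-0.6, -0.4, -1.6]
grip_width: 21.6
finger_force: 30.0
```

>>> jog_arm([
  {"xyz": [0, 0, 0.03], "spin": 0},
  {"xyz": [0, 0, 0.03], "spin": 0},
  {"xyz": [0, 0, 0.03], "spin": 0},
  {"xyz": [0, 0, 0.03], "spin": 0},
  {"xyz": [0, 0, 0.03], "spin": 0},
  {"xyz": [0, 0, 0.015], "spin": 0},
  {"xyz": [0, 0, 0.005], "spin": 0},
  {"xyz": [0, 0, 0], "spin": 0},
  {"xyz": [0, 0, 0], "spin": 0},
  {"xyz": [0, 0, 0], "spin": 0},
])

```text
time: 20.5
tool_pos: [568.0, 94.6, 191.5]
tcp_rot: [3.141, 0.0, 1.541]
contact_force: [0.2, 0.1, -1.9]
grip_width: 21.6
finger_force: 30.0
```

```bash
python3 - <<'E'
from h import *
c=bot.get_calibration("wrist"); o=bot.get_obs(); p=o["tool_pos"]; print(p,o["contact_force"],o["moment"])
s=np.array([np.cos(np.radians(8.4)),np.sin(np.radians(8.4))])
a=bot.capture("wrist"); cv2.imwrite("pics/w6.png",a)
# fork region colours along image rows, to see slot: sample at fork plane across the slot, 26 mm before the seat
for k in(-24,-28):
    q=[proj(c,[*(p[:2]+k*s+d*np.array([-s[1],s[0]])),180]) for d in range(-32,33,4)]
    print(k,[tuple(a[int(v),int(u)]) if 0<=v<480 and 0<=u<640 else None for u,v in q] if 0 else [int(a[int(v),int(u)].mean()) if 0<=v<480 and 0<=u<640 else -1 for u,v in q])
E
```

```text
[568.0332443   94.61320101 191.54324196] [ 0.17613644  0.09844339 -1.90449163] [-0.03179546 -0.04602031  0.03816097]
-24 [82, 81, 78, 69, 55, 117, 117, 117, 117, 116, 93, 94, 107, 107, 108, 108, 109]
-28 [82, 81, 78, 76, 57, 79, 80, 30, 31, 18, 92, 90, 106, 106, 107, 108, 108]
```

>>> jog_arm([
  {"xyz": [0, 0, 0.01], "spin": 0},
  {"xyz": [0, 0, 0.005], "spin": 0},
  {"xyz": [0, 0, 0], "spin": 0},
  {"xyz": [0, 0, 0], "spin": 0},
  {"xyz": [0, 0, 0], "spin": 0},
  {"xyz": [0, 0, 0], "spin": 0},
  {"xyz": [0, 0, 0], "spin": 0},
  {"xyz": [0, 0, 0], "spin": 0},
  {"xyz": [0, 0, 0], "spin": 0},
  {"xyz": [0, 0, 0], "spin": 0},
])

```text
time: 21.8
tool_pos: [568.1, 94.6, 191.4]
tcp_rot: [3.14, 0.0, 1.541]
contact_force: [-2.4, 1.0, 6.6]
grip_width: 21.3
finger_force: 30.0
```

>>> jog_arm([
  {"xyz": [0, 0, -0.005], "spin": 0},
  {"xyz": [0, 0, 0], "spin": 0},
  {"xyz": [0, 0, 0], "spin": 0},
  {"xyz": [0, 0, 0], "spin": 0},
  {"xyz": [0, 0, 0], "spin": 0},
  {"xyz": [0, 0, 0], "spin": 0},
  {"xyz": [0, 0, 0], "spin": 0},
  {"xyz": [0, 0, 0], "spin": 0},
  {"xyz": [0, 0, 0], "spin": 0},
  {"xyz": [0, 0, 0], "spin": 0},
], gripper=70)

```text
time: 23.05
tool_pos: [568.0, 94.6, 190.7]
tcp_rot: [3.142, 0.0, 1.541]
contact_force: [-0.2, -0.5, 0.3]
grip_width: 64.2
finger_force: 0.0
```

>>> jog_arm([
  {"xyz": [0, 0, -0.1], "spin": 0},
  {"xyz": [0, 0, -0.2], "spin": 0},
  {"xyz": [0, 0, -0.3], "spin": 0},
  {"xyz": [0, 0, -0.3], "spin": 0},
  {"xyz": [0, 0, -0.3], "spin": 0},
  {"xyz": [0, 0, -0.2], "spin": 0},
  {"xyz": [0, 0, 0], "spin": 0},
  {"xyz": [0, 0, 0], "spin": 0},
  {"xyz": [0, 0, 0], "spin": 0},
  {"xyz": [0, 0, 0], "spin": 0},
])

```text
time: 24.3
tool_pos: [567.8, 94.6, 302.1]
tcp_rot: [-3.141, 0.0, 1.541]
contact_force: [-0.0, -0.2, -0.3]
grip_width: 64.0
finger_force: 0.0
```

```bash
python3 - <<'E'
from h import *
def blob(im,c,P,r):
    u,v=proj(c,P); hsv=cv2.cvtColor(im,cv2.COLOR_BGR2HSV)
    m=cv2.inRange(hsv,(4,70,50),(18,255,255)); k=np.zeros_like(m); cv2.circle(k,(int(u),int(v)),r,255,-1); m&=k
    ys,xs=np.nonzero(m); return (u.round(),v.round()),len(xs),(np.percentile(xs,[2,50,98]),np.percentile(ys,[2,50,98])) if len(xs) else None
for i in range(2):
    c=bot.get_calibration("wrist"); print(blob(bot.capture("wrist"),c,[568,94.6,225],45), proj(c,[568,94.6,234]),proj(c,[568,94.6,185]))
S=bot.get_calibration("scene"); old=cv2.imread("pics/scene.png"); im=bot.capture("scene")
cv2.imwrite("pics/scene9.png",im)
print("old",blob(old,S,[568.6,94,209],16)); print("new",blob(im,S,[568.6,94,209],16))
# basket: changed pixels beneath the fork
d=cv2.absdiff(im,old).max(2)>40
b=np.array([proj(S,[568+dx,104+dy,z]) for dx in(-22,22) for dy in(-35,35) for z in(29.5,46)]); print("basket box",b.min(0),b.max(0))
(u0,v0),(u1,v1)=b.min(0).astype(int)-10,b.max(0).astype(int)+10
w=d[v0:v1,u0:u1]; ys,xs=np.nonzero(w); print(w.sum(),w.size,(np.percentile(xs,[3,97])+u0),(np.percentile(ys,[3,97])+v0))
E
```

```text
((np.float64(319.0), np.float64(253.0)), 1226, (array([303., 319., 335.]), array([222., 242., 270.]))) [319.0590281  257.92544946] [318.98205021 235.45541624]
((np.float64(319.0), np.float64(253.0)), 1227, (array([303., 319., 334.]), array([222., 242., 270.]))) [318.93371209 257.86171264] [318.85912378 235.413539  ]
old ((np.float64(270.0), np.float64(202.0)), 320, (array([263., 269., 275.]), array([190., 202., 214.])))
new ((np.float64(270.0), np.float64(202.0)), 293, (array([264., 270., 276.]), array([189.84, 202.  , 215.  ])))
basket box [249.68909105 265.83726162] [290.6472446  293.39910849]
993 2928 [246. 298.] [256. 301.]
```

```bash
python3 -c "
from plant import bot
print(bot.close_job())"
```

```text
the job is handed in; nothing more can be done
None
```

I handed the job in at about 24 s of the 58 s allowed: the rod is back upright in the fork, the basket was lifted clear of the rectangular tank on the hook, and the gripper has let go. The handle measures within about a pixel of its starting place; the basket on the hook after release was checked only by image difference (no picture views left), and `close_job` returned no verdict.

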